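# Turn a row of test pieces round onto the firing board

## Robot

A 6-joint arm with a two-finger parallel gripper is mounted at the origin on a cart in front of the work surface, level with it; the furniture and walls round the work are solid. World frame = base frame: x ahead of the robot, y to its left, z up, the work surface at z = 0. Lengths are in m, angles in rad, forces in N, time in s.
With the tool pointing down it reaches from about 0.275 to 0.85 m from the base axis. Payload 19 kg.
Tool frame: the origin (TCP) lies midway between the tips of the shut fingers; the grasp point (between the pads) lies 19 mm behind it; z points along the fingers, y is the direction in which the jaws open and shut (so a half turn about z gives the same grasp; the last joint's range is limited). The gripper opens to 85 mm and grips with 20 to 120 N. Pads are 22 mm wide; open, the fingers measure 114 mm over their backs; the gripper's body (76 mm by 85 mm) begins 54 mm behind the grasp point. The pads swing forward as they close: fully open they stand 13 mm farther back than shut.
Start: joints at [1.106, 0.15, 1.437, -0, 1.554, -0.134], TCP at [0.187, 0.544, 0.231] pointing down, gripper open.
Joint ranges: [-2.8, 2.8], [-0.68, 2.1], [0.12, 2.68], [-1.39, 4.53], [0.16, 2.79], [-2.81, 2.81]. Speed limits (rad/s): [1.89, 1.89, 2.22, 3.01, 3.01, 3.01].

## Interface

Orientations are given as a unit quaternion [x, y, z, w].
In Python, from cell import env, grab_frame, look_for, outline_of gives the robot as it stands. The module is installed in compiled form; this text tells all that it offers.
- The arm moves only by the shell command python3 -m inch 'ROWS' [OPENING] [FORCE]. ROWS is JSON, a list of rows, each a list of 2 entries, a list of its own where there are three numbers: the shift along the tool's x, y, z in units of 25 mm (1.0 is 25 mm), then the turn about the tool's z in units of 6 degrees (1.0 is 6 degrees). A call has 1 to 10 rows; each row shifts and turns the pose as measured when the row begins, along the tool's axes as they then stand; what a row does not reach is not made up. A row lasts 1/8 s, in which the tool goes at most 62.5 mm and 10.7 degrees, less where a joint would pass 70% of its speed; a pose out of reach is approached as far as the arm can. A call is refused whole if a number of a shift passes 1 or a number of a turn 1, either way. A call with a gripper value outside its range is refused whole. OPENING is the finger opening in mm, from 0 to 85.4, set as the call begins (- or left out, the last holds). The fingers move at their own pace and stop on an object; FORCE is the grip in N (left out, the last holds). Time passes only in rows, so rows that do not move let the fingers close. It gives the time, the measured TCP pose, the force and the opening at its end, in the units of the state.
- env.get_obs(): the state, without advancing time (a new reading comes with each control period).
- grab_frame(name): name is "side" or "top"; returns a dict with "pixels" (384x512x3 uint8, red, green, blue), "intrinsics" (3x3 intrinsics, pixels), "cam_to_world" (4x4, takes a point from camera to world coordinates). Camera axes: x right, y down, z forward; pixel columns grow to the right and rows downward; lengths in m; the calibration is good to about 2 mm. A picture is of the moment at which its call begins. There is no depth.
- env.close_job(): hands the job in, once; it reports no verdict.
Trained networks look in a picture, given as the dict that the camera call returned (one of the last four; its "shot" number tells which), for a name from the list of things; names that differ only in an ending like _2 or _b are one class to them, and where a whole thing is asked for, a point or a joint stands for the part that bears it (a point fixed in the world has none). Each returns a list of dicts, best first, with "score" (0 to 1); they miss things now and then, are a little off and sometimes report something else, mostly with a low value. They report only what shows in the picture. A call takes as long as a camera call. They do not tell look-alikes from the thing itself.
- look_for(picture, target): "point" ([x, y, z] in m, in world coordinates, good to about 4 mm: the middle of the surface that is visible of it).
- outline_of(picture, target): "pixels" (384x512 bool, what is visible of it).
The state is a dict: "time": time; "qpos": joint angles; "qd": joint speeds; "tau": joint torques, N m; "position": TCP position; "tcp_rot": TCP orientation; "contact_force": force on the tool from outside, world axes, zero at the start; "torque": the same for the moment, N m; "gripper_width": finger opening in m.
Only numpy, scipy, OpenCV 4.12 (cv2) and the standard library are available. Lean on these libraries where they do the work, as an engineer would, in place of code of your own. Each camera call takes 0.05 s, during which the arm holds its last target.

## Task

Move the four terracotta test pieces from the ware plank onto the firing board in reverse order: the piece that stands nearest you on the plank goes into the board's farthest recess, the second nearest into the second farthest, and so on, until the farthest piece stands in the nearest recess. Set each down gently, upright and flat in its own recess, without dropping or tipping any over, and leave all four standing there.

Things in the scene. Friction and masses are not known exactly. Their poses are not given: they have to be found in the camera images.
- ware_plank: fixed pale pine plank, 346 (x) x 80 mm (y), top 18 mm above the table; its x points away from the robot, within 0.08 rad. On it four white bats in a row, near to far at about x = -108, -36, +36, +108 mm. Origin: on the table under the middle of that row; the plank runs on towards the robot, where a loose tile lies (not part of the job). Either left or right of the firing board
- firing_board: fixed grey kiln board, 296 (x) x 80 mm (y), 18 mm high, a dark wire grip at each end; its x points away from the robot, within 0.08 rad. In its top four empty round recesses, 58 mm across and 5 mm deep, near to far at x = -108, -36, +36, +108 mm, y = 0, floor 13 mm above the table. Origin: on the table under the board's centre
- bottle: terracotta bud bottle, 70 mm high, with a thin neck: round body 44 mm across with straight sides from 10 to 42 mm above its foot (grip there, about 30 mm up), neck 16 mm, foot 38 mm across. About 0.1 kg. Origin: centre of its foot, z up; round about z, so it may be gripped from any side
- beaker: terracotta beaker, plain and open at the top, 58 mm high, straight sides 38 mm across from 10 mm above its foot up (grip about 32 mm up), foot 36 mm across. About 0.1 kg. Origin: centre of its foot, z up; round about z
- jar: terracotta lidded jar with a small knob on its fixed lid, 62 mm high with the knob; body 49 mm across from 8 to 40 mm above its foot (grip about 30 mm up), lid rim 52 mm across at 41 to 45 mm, foot 40 mm across. About 0.1 kg. Origin: centre of its foot, z up; round about z
- egg_cup: terracotta egg cup on a thin stem, 66 mm high: foot 40 mm across, stem 16 mm, wide cup 48 mm across with straight sides from 32 to 66 mm above its foot (grip about 48 mm up). About 0.1 kg. Origin: centre of its foot, z up; round about z
- bottle_bat: round white plaster disc (66 mm across, 8 mm thick), fixed to the ware plank; the bottle stands on its centre at the start. It never moves, so it still shows where in the row that piece stood. Origin: centre of its underside; its top is 8 mm above that
- beaker_bat: round white plaster disc (66 mm across, 8 mm thick), fixed to the ware plank; the beaker stands on its centre at the start. It never moves, so it still shows where in the row that piece stood. Origin: centre of its underside; its top is 8 mm above that
- jar_bat: round white plaster disc (66 mm across, 8 mm thick), fixed to the ware plank; the jar stands on its centre at the start. It never moves, so it still shows where in the row that piece stood. Origin: centre of its underside; its top is 8 mm above that
- egg_cup_bat: round white plaster disc (66 mm across, 8 mm thick), fixed to the ware plank; the egg cup stands on its centre at the start. It never moves, so it still shows where in the row that piece stood. Origin: centre of its underside; its top is 8 mm above that
Mind the look-alikes: they are no part of the job. What is shaped like the jar but turquoise is not meant.

How it is judged:
At the end, for the whole second after the job is handed in: Each piece stands in the recess that mirrors its old place on the plank (nearest to farthest, and so on), within 12 mm of its centre along and across the board, foot within 3.5 mm of the recess floor, leaning under 0.12 rad, at rest (under 0.02 m/s, 0.3 rad/s) (((x of bottle_bat in the frame of ware_plank between -0.138 and -0.078 m and x of bottle in the frame of firing_board between 0.096 and 0.12 m) or (x of bottle_bat in the frame of ware_plank between -0.066 and -0.006 m and x of bottle in the frame of firing_board between 0.024 and 0.048 m) or (x of bottle_bat in the frame of ware_plank between 0.006 and 0.066 m and x of bottle in the frame of firing_board between -0.048 and -0.024 m) or (x of bottle_bat in the frame of ware_plank between 0.078 and 0.138 m and x of bottle in the frame of firing_board between -0.12 and -0.096 m)) and y of bottle in the frame of firing_board between -0.012 and 0.012 m and z of bottle in the frame of firing_board between 0.0095 and 0.0165 m and angle between each of bottle, beaker, jar, egg_cup's own z axis and vertical below 0.12 rad and linear speed of each of bottle, beaker, jar, egg_cup below 0.02 m/s and angular speed of each of bottle, beaker, jar, egg_cup below 0.3 rad/s and ((x of beaker_bat in the frame of ware_plank between -0.138 and -0.078 m and x of beaker in the frame of firing_board between 0.096 and 0.12 m) or (x of beaker_bat in the frame of ware_plank between -0.066 and -0.006 m and x of beaker in the frame of firing_board between 0.024 and 0.048 m) or (x of beaker_bat in the frame of ware_plank between 0.006 and 0.066 m and x of beaker in the frame of firing_board between -0.048 and -0.024 m) or (x of beaker_bat in the frame of ware_plank between 0.078 and 0.138 m and x of beaker in the frame of firing_board between -0.12 and -0.096 m)) and y of beaker in the frame of firing_board between -0.012 and 0.012 m and z of beaker in the frame of firing_board between 0.0095 and 0.0165 m and ((x of jar_bat in the frame of ware_plank between -0.138 and -0.078 m and x of jar in the frame of firing_board between 0.096 and 0.12 m) or (x of jar_bat in the frame of ware_plank between -0.066 and -0.006 m and x of jar in the frame of firing_board between 0.024 and 0.048 m) or (x of jar_bat in the frame of ware_plank between 0.006 and 0.066 m and x of jar in the frame of firing_board between -0.048 and -0.024 m) or (x of jar_bat in the frame of ware_plank between 0.078 and 0.138 m and x of jar in the frame of firing_board between -0.12 and -0.096 m)) and y of jar in the frame of firing_board between -0.012 and 0.012 m and z of jar in the frame of firing_board between 0.0095 and 0.0165 m and ((x of egg_cup_bat in the frame of ware_plank between -0.138 and -0.078 m and x of egg_cup in the frame of firing_board between 0.096 and 0.12 m) or (x of egg_cup_bat in the frame of ware_plank between -0.066 and -0.006 m and x of egg_cup in the frame of firing_board between 0.024 and 0.048 m) or (x of egg_cup_bat in the frame of ware_plank between 0.006 and 0.066 m and x of egg_cup in the frame of firing_board between -0.048 and -0.024 m) or (x of egg_cup_bat in the frame of ware_plank between 0.078 and 0.138 m and x of egg_cup in the frame of firing_board between -0.12 and -0.096 m)) and y of egg_cup in the frame of firing_board between -0.012 and 0.012 m and z of egg_cup in the frame of firing_board between 0.0095 and 0.0165 m); the robot touches nothing.
It fails at once if a piece is tipped over (leans more than 57 degrees) (angle between any of bottle, beaker, jar, egg_cup's own z axis and vertical above 1 rad).
It fails at once if a piece is dropped or thrown (moves faster than 0.5 m/s while no finger touches it, as after a fall of about 13 mm) ((linear speed of bottle above 0.5 m/s and contact force between the fingers and bottle below 0.05 N) or (linear speed of beaker above 0.5 m/s and contact force between the fingers and beaker below 0.05 N) or (linear speed of jar above 0.5 m/s and contact force between the fingers and jar below 0.05 N) or (linear speed of egg_cup above 0.5 m/s and contact force between the fingers and egg_cup below 0.05 N)).
It also fails if it takes over 83 s, if anything falls off the work surface, if the arm or the gripper's body presses on something with over 40 N, if the wrist force passes 120 N, or if a joint passes its speed limit or range.

## Working session

There is one attempt and no reset: what is moved stays moved. The work goes in short steps, Python scripts to look and compute and a shell command to move; the robot and the scene stay as the last step left them, time stands still between calls to the robot, and variables do not carry over. Pictures are saved under pics/ and viewed, and the job is handed in when it is done.

```bash
mkdir -p pics; python3 - <<'E'
from cell import env, grab_frame
import cv2
print(env.get_obs())
for n in("side","top"):
    f=grab_frame(n); cv2.imwrite(f"pics/{n}0.png",f["pixels"][...,::-1]); print(n,f["intrinsics"],f["cam_to_world"])
E
```

```text
{'time': 0.0, 'qpos': array([ 1.10597147e+00,  1.50942570e-01,  1.43801365e+00, -1.07497420e-05,
        1.55379009e+00, -1.33998351e-01]), 'qd': array([-0.00010682,  0.0009875 ,  0.00017163, -0.0002103 ,  0.00094747,
       -0.00034198]), 'tau': array([ 2.18910154e-04, -7.13055253e+01, -5.70875001e+01, -2.85847966e-05,
        8.78543244e-03,  6.79502705e-05]), 'position': array([0.18668623, 0.54359519, 0.23070885]), 'tcp_rot': array([ 1.64659835e-01,  9.86350245e-01, -5.52750467e-04, -1.65005200e-04]), 'contact_force': array([-0.75560669,  0.23129337, -0.17573845]), 'torque': array([ 0.02611592, -0.01523233,  0.03548939]), 'gripper_width': 0.0855648964426423}
side [[474.37209851   0.         255.68569984]
 [  0.         474.37209851 189.72573211]
 [  0.           0.           1.        ]] [[-0.02173849  0.63146203 -0.77510202  1.49184948]
 [ 0.9997224   0.00668368 -0.0225931  -0.07562436]
 [-0.00908615 -0.775378   -0.63143203  0.8650873 ]
 [ 0.          0.          0.          1.        ]]
top [[428.51265516   0.         261.66441468]
 [  0.         428.51265516 185.97906204]
 [  0.           0.           1.        ]] [[ 0.02683013 -0.97595785  0.21630168  0.28269284]
 [-0.99963142 -0.02709114  0.00175879 -0.12532228]
 [ 0.00414336 -0.21626914 -0.97632499  0.98092869]
 [ 0.          0.          0.          1.        ]]
```

View pics/side0.png

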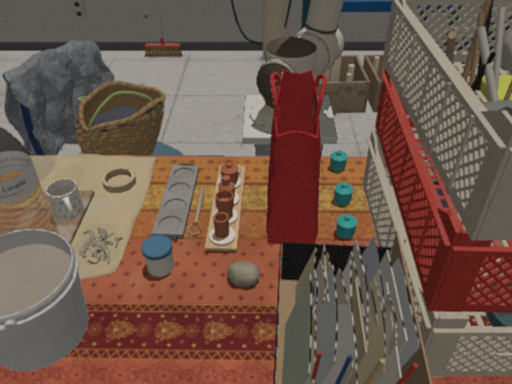

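View pics/top0.png

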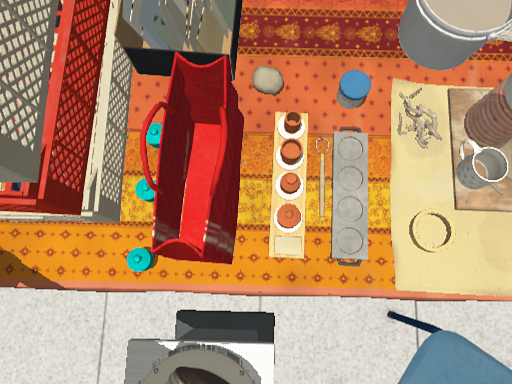

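```bash
cat > h.py <<'E'
import numpy as np, cv2
from cell import env, grab_frame, look_for, outline_of
def proj(f,p):
    T=np.linalg.inv(f["cam_to_world"]); c=T[:3,:3]@np.asarray(p)+T[:3,3]; q=f["intrinsics"]@c; return q[:2]/q[2]
def ray(f,uv):
    d=np.linalg.inv(f["intrinsics"])@np.array([uv[0],uv[1],1.]); R=f["cam_to_world"]; return R[:3,3],R[:3,:3]@d
def atz(f,uv,z):
    o,d=ray(f,uv); return o+d*(z-o[2])/d[2]
def tri(f,a,g,b):
    o1,d1=ray(f,a);o2,d2=ray(g,b)
    s=np.linalg.lstsq(np.stack([d1,-d2],1),o2-o1,rcond=None)[0]
    p,q=o1+s[0]*d1,o2+s[1]*d2
    return (p+q)/2,np.linalg.norm(p-q)
E
python3 - <<'E'
from h import *
import pickle
F={n:grab_frame(n) for n in("side","top")}
pickle.dump(F,open("F0.pkl","wb"))
for t in["bottle","beaker","jar","egg_cup","bottle_bat","beaker_bat","jar_bat","egg_cup_bat","ware_plank","firing_board"]:
    for n,f in F.items():
        for r in look_for(f,t)[:4]:
            print(t,n,round(r["score"],2),np.round(r["point"],3),np.round(proj(f,r["point"])))
f=F["top"]["pixels"][80:300,110:420,::-1]
cv2.imwrite("pics/topz.png",cv2.resize(f,None,fx=2.5,fy=2.5,interpolation=cv2.INTER_CUBIC))
f=F["side"]["pixels"][50:300,140:400,::-1]
cv2.imwrite("pics/sidez.png",cv2.resize(f,None,fx=2.4,fy=2.4,interpolation=cv2.INTER_CUBIC))
E
```

```text
bottle side 0.53 [ 0.503 -0.18   0.074] [228. 185.]
bottle top 0.92 [ 0.49  -0.179  0.072] [287. 184.]
beaker side 0.68 [ 0.652 -0.188  0.065] [220. 226.]
beaker top 0.56 [ 0.635 -0.189  0.067] [292. 122.]
jar side 0.75 [ 0.434 -0.178  0.07 ] [230. 171.]
jar side 0.73 [0.617 0.125 0.041] [346. 225.]
jar side 0.69 [0.49  0.128 0.047] [341. 191.]
jar side 0.62 [0.339 0.138 0.039] [339. 161.]
jar top 0.74 [0.601 0.13  0.051] [152. 135.]
jar top 0.72 [0.316 0.134 0.047] [140. 261.]
jar top 0.58 [ 0.419 -0.18   0.076] [287. 216.]
jar top 0.57 [0.468 0.139 0.049] [143. 192.]
egg_cup side 0.96 [ 0.576 -0.18   0.075] [226. 203.]
egg_cup top 0.95 [ 0.568 -0.182  0.064] [289. 151.]
bottle_bat side 0.41 [ 0.502 -0.161  0.03 ] [235. 198.]
bottle_bat side 0.23 [ 0.654 -0.187  0.066] [221. 227.]
bottle_bat top 0.8 [ 0.487 -0.184  0.027] [288. 190.]
beaker_bat side 0.52 [ 0.656 -0.182  0.025] [223. 239.]
beaker_bat top 0.85 [ 0.628 -0.18   0.026] [287. 131.]
beaker_bat top 0.5 [ 0.419 -0.18   0.075] [287. 216.]
jar_bat side 0.6 [ 0.427 -0.159  0.03 ] [237. 181.]
jar_bat top 0.78 [ 0.404 -0.181  0.029] [286. 226.]
jar_bat top 0.42 [ 0.552 -0.178  0.029] [286. 162.]
egg_cup_bat top 0.73 [ 0.552 -0.18   0.031] [287. 162.]
ware_plank side 0.91 [ 0.584 -0.169  0.019] [230. 221.]
ware_plank top 0.78 [ 0.477 -0.176  0.018] [284. 195.]
firing_board side 0.71 [ 0.507 -0.327  0.019] [175. 202.]
firing_board side 0.22 [ 0.585 -0.169  0.021] [230. 221.]
firing_board top 0.67 [ 0.478 -0.326  0.018] [350. 196.]
```

View pics/topz.png

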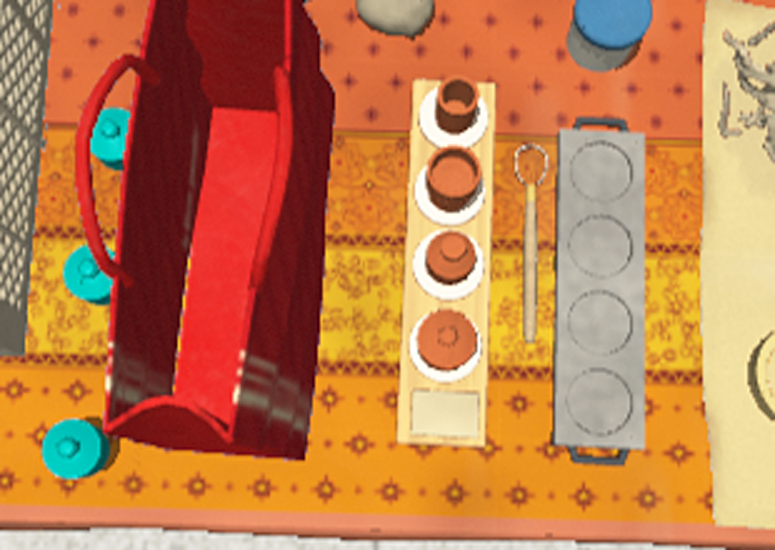

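View pics/sidez.png

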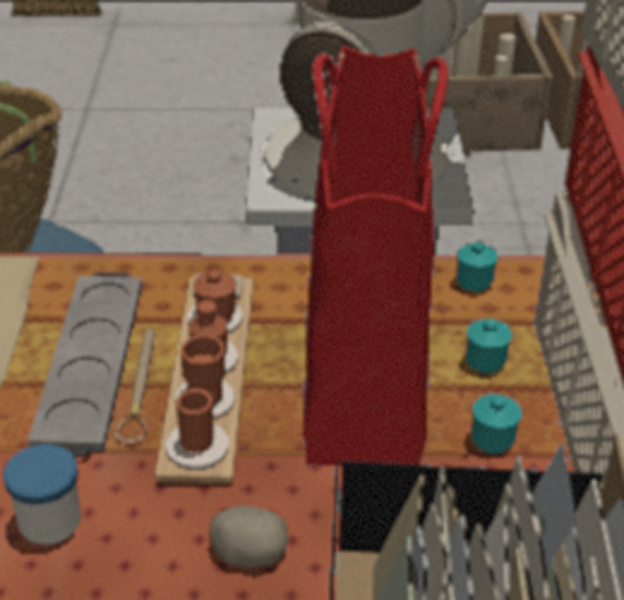

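```bash
python3 - <<'E'
from h import *
import pickle
F=pickle.load(open("F0.pkl","rb"));S,T=F["side"],F["top"]
for a,b in [((282.5,73),(202.4,256)),((313,71.7),(152.8,252.8)),((276,134),(226.,80)),((319,136),(170,72))]:
    print(tri(S,a,T,b))
print(atz(T,(232,263),0),atz(S,(267.5,242),0),atz(S,(317,244),0))
# crate corner etc
for z in (0.2,.3): print(atz(T,(80,218),z),atz(T,(125,220),z))
def crop(f,x0,y0,x1,y1,s,n):
    cv2.imwrite(n,cv2.resize(f["pixels"][y0:y1,x0:x1,::-1],None,fx=s,fy=s,interpolation=cv2.INTER_CUBIC))
crop(T,265,105,380,270,3.6,"pics/tz1.png")
crop(S,145,150,255,255,5,"pics/sz1.png")
E
```

```text
(array([ 0.31793497, -0.0351551 ,  0.30922543]), np.float64(0.000389172288801421))
(array([0.32050643, 0.04305789, 0.31367922]), np.float64(0.004686620341212114))
(array([ 0.61504041, -0.0570056 ,  0.30728882]), np.float64(0.002858550849484918))
(array([0.62578523, 0.03693086, 0.30972986]), np.float64(0.0006771255774968522))
[ 0.32039036 -0.06148087  0.        ] [ 0.6400854  -0.07195503  0.        ] [6.45537689e-01 5.31689313e-02 1.11022302e-16]
[0.38637085 0.20733185 0.2       ] [0.38494703 0.12463489 0.2       ]
[0.37309461 0.1647346  0.3       ] [0.37185311 0.09262721 0.3       ]
```

View pics/tz1.png

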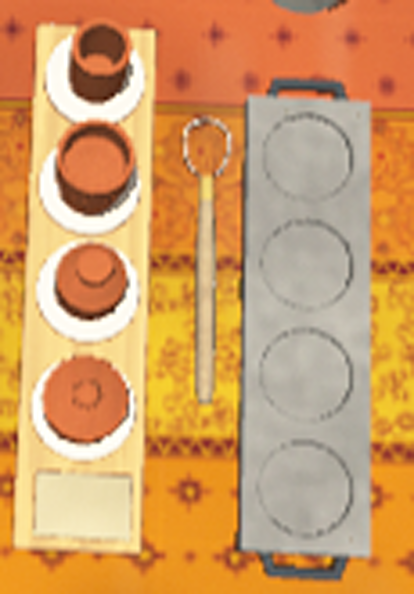

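View pics/sz1.png

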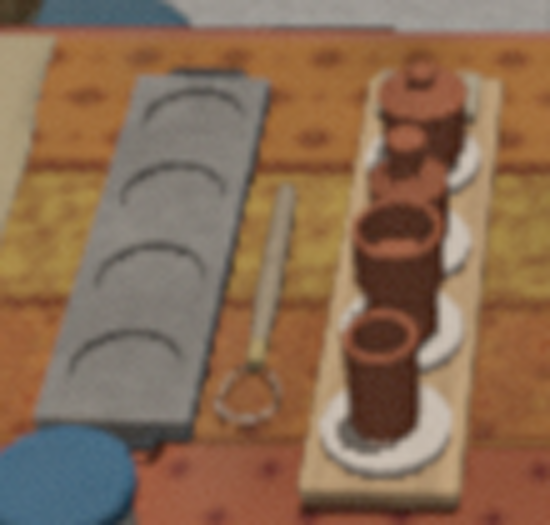

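```bash
python3 - <<'E'
from h import *
import pickle
F=pickle.load(open("F0.pkl","rb"));S,T=F["side"],F["top"]
# handles / obstacles heights
print("handleR",tri(S,(272.5,74),T,(220,152)))
print("handleL",tri(S,(323,76),T,(143,140)))
print("bluejar top",tri(S,(157,243),T,(355,84)))
# bats in top
im=cv2.resize(T["pixels"],None,fx=4,fy=4,interpolation=cv2.INTER_CUBIC)
hsv=cv2.cvtColor(im,cv2.COLOR_RGB2HSV)
m=((hsv[...,1]<40)&(hsv[...,2]>215)).astype(np.uint8); m[:, :265*4]=0; m[:,312*4:]=0; m[:105*4]=0; m[235*4:]=0
m=cv2.morphologyEx(m,cv2.MORPH_OPEN,np.ones((3,3)))
n,l,st,c=cv2.connectedComponentsWithStats(m)
lab=[i for i in range(1,n) if st[i,4]>150]
for i in lab: print(st[i]/4)
cv2.imwrite("pics/batmask.png",m[420:940,1060:1250]*255)
# expected bats: projections of circles for fitted centre
E
```

```text
handleR (array([ 0.46592838, -0.06247172,  0.37688692]), np.float64(0.0015751083313368798))
handleL (array([0.48052475, 0.05232353, 0.37893778]), np.float64(0.00014069739545931431))
bluejar top (array([ 0.72543004, -0.32844582,  0.08029583]), np.float64(0.002178882568499645))
[278.  115.5  27.   23.  935.5]
[276.25 147.    27.75  22.75 684.75]
[275.25 172.25  28.25  27.25 951.  ]
[274.  207.5  28.5  25.  592.5]
```

View pics/batmask.png

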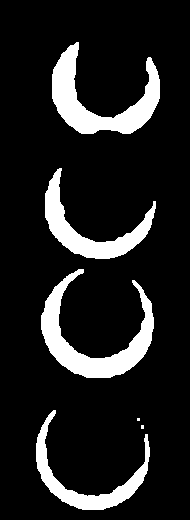

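```bash
python3 - <<'E'
from h import *
import pickle
from scipy.optimize import least_squares
F=pickle.load(open("F0.pkl","rb"));S,T=F["side"],F["top"]
def bats(f,box,z):
    s=4
    im=cv2.resize(f["pixels"],None,fx=s,fy=s,interpolation=cv2.INTER_CUBIC)
    hsv=cv2.cvtColor(im,cv2.COLOR_RGB2HSV)
    m=((hsv[...,1]<40)&(hsv[...,2]>(205))).astype(np.uint8)
    k=np.zeros_like(m);x0,y0,x1,y1=[v*s for v in box];k[y0:y1,x0:x1]=1;m*=k
    m=cv2.morphologyEx(m,cv2.MORPH_OPEN,np.ones((3,3)))
    n,l,st,c=cv2.connectedComponentsWithStats(m)
    out=[]
    for i in range(1,n):
        if st[i,4]<300: continue
        cs,_=cv2.findContours((l==i).astype(np.uint8),cv2.RETR_EXTERNAL,cv2.CHAIN_APPROX_NONE)
        h=max(cs,key=cv2.contourArea)[:,0]
        P=np.array([atz(f,((u+.5)/s-.5,(v+.5)/s-.5),z)[:2] for u,v in h])
        c0=P.mean(0)
        for it in range(4):
            r=least_squares(lambda q:np.hypot(*(P-q).T)-.033,c0,loss="soft_l1",f_scale=.001)
            c0=r.x
            d=np.hypot(*(P-c0).T); P2=P[d>.029]; 
            if len(P2)>30:P=P2
        out.append(c0); print("bat",np.round(c0,4),len(P),"r",np.round(np.median(np.hypot(*(P-c0).T)),4))
    return np.array(out)
print("top");A=bats(T,(265,105,312,235),.026)
print("side");bats(S,(205,150,245,250),.026)
d=A[0]-A[-1];print("axis angle plank",np.arctan2(d[1],d[0]),"mean",A.mean(0),"len",np.hypot(*d)/3)
# board
for nm,f in F.items():
    o=outline_of(f,"firing_board")
    if nm: pass
E
python3 - <<'E'
from h import *
for n in("top","side"):
    f=grab_frame(n)
    r=outline_of(f,"firing_board")[0]; print(n,r["score"],r["pixels"].sum())
    np.save(f"bd_{n}.npy",r["pixels"])
    m=r["pixels"].astype(np.uint8)
    m=cv2.morphologyEx(m,cv2.MORPH_OPEN,np.ones((7,7)))
    c=max(cv2.findContours(m,0,1)[0],key=cv2.contourArea)[:,0]
    P=np.array([atz(f,p,.018)[:2] for p in c.astype(float)])
    (cx,cy),wh,a=cv2.minAreaRect((P*1000).astype(np.float32)); print(cx,cy,wh,a)
    for t in["jar","bottle","egg_cup","beaker"]:
        for q in outline_of(f,t)[:4]:
            ys,xs=np.nonzero(q["pixels"]); print(t,round(q["score"],2),xs.min(),xs.max(),ys.min(),ys.max())
E
```

```text
top
bat [ 0.6417 -0.1888] 214 r 0.032
bat [ 0.5688 -0.1864] 215 r 0.0324
bat [ 0.4982 -0.1859] 292 r 0.0321
bat [ 0.4239 -0.1841] 252 r 0.0322
side
axis angle plank -0.021379481072270425 mean [ 0.53316254 -0.18632186] len 0.07262081666126062
top 0.64 4800
491.162841796875 -326.0185852050781 (84.32633972167969, 310.5701599121094) 88.40373992919922
jar 0.82 135 153 178 200
jar 0.79 277 300 203 227
jar 0.67 126 153 246 271
jar 0.66 146 161 123 147
bottle 0.73 274 301 212 231
bottle 0.59 280 299 172 193
egg_cup 0.66 280 301 137 163
egg_cup 0.25 280 299 172 193
beaker 0.52 284 301 110 132
side 0.88 2233
485.78155517578125 -324.58349609375 (86.15034484863281, 321.9937438964844) 88.67047882080078
jar 0.93 336 356 214 238
jar 0.86 330 346 150 170
jar 0.66 334 352 183 204
jar 0.5 205 246 165 250
bottle 0.56 218 234 175 194
egg_cup 0.93 215 233 189 216
egg_cup 0.36 218 234 174 192
beaker 0.9 213 228 212 238
```

```bash
python3 - <<'E'
from h import *
import pickle
from scipy.optimize import minimize
F=pickle.load(open("F0.pkl","rb"))
def proc(f):
    g=cv2.cvtColor(f["pixels"],cv2.COLOR_RGB2GRAY).astype(np.float32)
    return cv2.GaussianBlur(g,(0,0),.7)-cv2.GaussianBlur(g,(0,0),4)
th=np.linspace(0,2*np.pi,90,endpoint=False)
def ringpts(q,z=.018):
    x,y,a=q; c,s=np.cos(a),np.sin(a); L=[]
    for xc in(-.108,-.036,.036,.108):
        X=xc+.029*np.cos(th);Y=.029*np.sin(th)
        L.append(np.stack([x+c*X-s*Y,y+s*X+c*Y,np.full_like(X,z)],1))
    return np.concatenate(L)
def pr(f,P):
    T=np.linalg.inv(f["cam_to_world"]);C=P@T[:3,:3].T+T[:3,3];Q=C@f["intrinsics"].T;return (Q[:,:2]/Q[:,2:]).astype(np.float32)
G={n:proc(f) for n,f in F.items()}
def cost(q,names):
    t=0
    for n in names:
        p=pr(F[n],ringpts(q)); t+=cv2.remap(G[n],p[:,0].copy(),p[:,1].copy(),cv2.INTER_LINEAR).mean()
    return t
for names in(("top",),("side",),("top","side")):
    best=min((cost((x,y,a),names),x,y,a) for x in np.arange(.465,.51,.002) for y in np.arange(-.338,-.31,.002) for a in np.arange(-.06,.061,.01))
    r=minimize(cost,best[1:],args=(names,),method="Nelder-Mead",options=dict(initial_simplex=np.array(best[1:])+np.array([[0,0,0],[.002,0,0],[0,.002,0],[0,0,.01]])))
    print(names,r.fun,np.round(r.x,4)); q=r.x
x,y,a=q
for xc in(.108,.036,-.036,-.108): print(round(x+xc*np.cos(a),4),round(y+xc*np.sin(a),4))
T,S=F["top"],F["side"]
B=np.array([[.6417,-.1888],[.5688,-.1864],[.4982,-.1859],[.4239,-.1841]])
ims=[]
for n,f,(x0,y0,x1,y1) in(("top",T,(262,100,382,270)),("side",S,(145,150,255,260))):
    s=4; im=cv2.resize(f["pixels"],None,fx=s,fy=s,interpolation=cv2.INTER_CUBIC)[...,::-1].copy()
    for p in (pr(f,ringpts(q))+.5)*s-.5: cv2.circle(im,(int(p[0]),int(p[1])),0,(0,255,255),-1)
    for b in B:
        P=np.stack([b[0]+.033*np.cos(th),b[1]+.033*np.sin(th),0*th+.026],1)
        for p in (pr(f,P)+.5)*s-.5: cv2.circle(im,(int(p[0]),int(p[1])),0,(255,0,0),-1)
    for b,hh,rr in zip(B,(.058,.066,.070,.045),(.019,.024,.008,.026)):
        P=np.stack([b[0]+rr*np.cos(th),b[1]+rr*np.sin(th),0*th+.026+hh],1)
        for p in (pr(f,P)+.5)*s-.5: cv2.circle(im,(int(p[0]),int(p[1])),0,(0,255,0),-1)
    cv2.imwrite(f"pics/ov_{n}.png",cv2.resize(im[y0*s:y1*s,x0*s:x1*s],None,fx=.85,fy=.85))
E
```

```text
('top',) -11.823485374450684 [ 0.4847 -0.3258 -0.0239]
('side',) -4.982564449310303 [ 0.486  -0.3246 -0.0224]
('top', 'side') -16.306888580322266 [ 0.4849 -0.3257 -0.0238]
0.5929 -0.3283
0.5209 -0.3266
0.4489 -0.3248
0.377 -0.3231
```

View pics/ov_top.png

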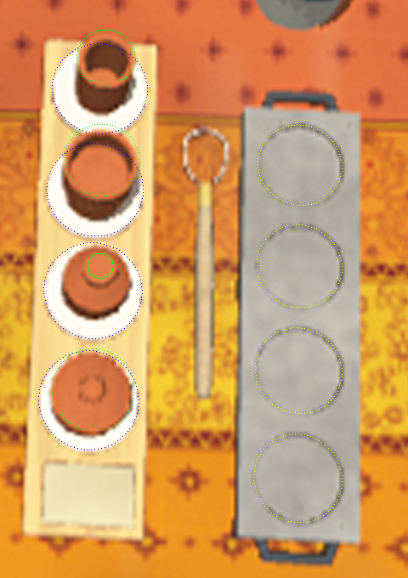

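View pics/ov_side.png

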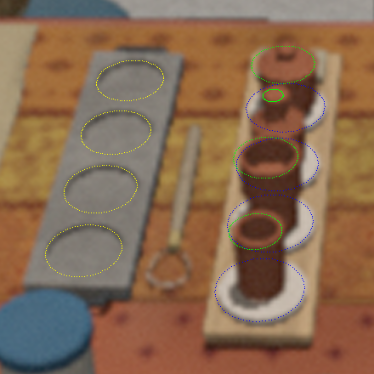

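```bash
python3 -m inch '[[[-0.3,-0.9,-1],0],[[-0.3,-0.9,-1],0],[[-0.3,-0.9,-1],0],[[-0.3,-0.9,-1],0]]' 85
```

```text
time: 2.4
position: [0.1855, 0.4467, 0.3317]
tcp_rot: [0.164, 0.986, -0.002, -0.001]
contact_force: [0.2, 0.2, 0.4]
gripper_width: 0.085
```

```bash
python3 -m inch '[[[-0.3,-0.9,-1],0],[[-0.3,-0.9,-1],0],[[-0.3,-0.9,-1],0],[[-0.3,-1,0],0],[[-0.3,-1,0],0],[[-0.3,-1,0],0],[[-0.3,-1,0],0],[[-0.4,-0.9,0],0]]'; cat > w.py <<'E'
# usage: python3 w.py x y z yawdeg(of tool y axis, world) -> units
import sys
from h import *
from scipy.spatial.transform import Rotation as R
o=env.get_obs();r=R.from_quat(o["tcp_rot"]);p=o["position"]
ya=np.degrees(np.arctan2(*r.apply([0,1,0])[1::-1]))
print("t",round(o["time"],2),"p",np.round(p,4),"yaw",round(ya,1),"tilt",np.round(r.apply([0,0,1])[:2],4),"w",round(o["gripper_width"]*1000,1),"q",np.round(o["qpos"],2),"F",np.round(o["contact_force"],1))
if len(sys.argv)>1:
    t=np.array([float(v) for v in sys.argv[1:4]]); d=r.inv().apply(t-p)/.025
    print("shift units",np.round(d,2),"rows>=",np.abs(d).max().round(1))
    if len(sys.argv)>4: print("turn units",round(-((float(sys.argv[4])-ya+90)%180-90)/6,2))
E
python3 w.py 0.3 0.06 .4
```

```text
time: 3.4
position: [0.182, 0.2403, 0.4124]
tcp_rot: [0.163, 0.987, 0.0, 0.001]
contact_force: [-0.1, 0.5, 0.0]
gripper_width: 0.0853
t 3.4 p [0.182  0.2403 0.4124] yaw 71.2 tilt [0.002  0.0002] w 85.3 q [ 0.67 -0.42  1.57 -0.    1.99 -0.58] F [-0.1  0.5  0. ]
shift units [-6.79 -5.3   0.5 ] rows>= 6.8
```

```bash
python3 -m inch '[[[-0.87,-0.44,0],0],[[-0.87,-0.44,0],0],[[-0.87,-0.44,0],0],[[-0.87,-0.44,0],0],[[-0.81,-0.92,0],0],[[-0.81,-0.92,0],0],[[-0.81,-0.92,0],0],[[-0.81,-0.92,0],0],[[-0.81,-0.92,0],0],[[-0.81,-0.92,0],0]]'; python3 w.py .34 -.184 .4 88.8
```

```text
time: 4.65
position: [0.3226, -0.0076, 0.4144]
tcp_rot: [0.163, 0.987, 0.002, 0.004]
contact_force: [0.5, 0.1, 0.0]
gripper_width: 0.0852
t 4.65 p [ 0.3226 -0.0076  0.4144] yaw 71.3 tilt [0.0086 0.0022] w 85.2 q [-0.27 -0.38  1.54  0.    1.97 -1.51] F [0.5 0.1 0. ]
shift units [-2.92 -6.46  0.57] rows>= 6.5
turn units -2.92
```

```bash
python3 -m inch '[[[-0.42,-0.93,0],0],[[-0.42,-0.93,0],0],[[-0.42,-0.93,0],0],[[-0.42,-0.93,0],0],[[-0.42,-0.93,0],0],[[-0.42,-0.93,0],0],[[-0.42,-0.93,0],0],[[0,0,0],-1],[[0,0,0],-1],[[0,0,0],-0.92]]'; python3 w.py .4239 -.1841 .12 88.8
```

```text
time: 5.9
position: [0.3395, -0.1936, 0.4144]
tcp_rot: [0.008, 1.0, 0.001, 0.005]
contact_force: [0.3, 0.2, 0.1]
gripper_width: 0.0848
t 5.9 p [ 0.3395 -0.1936  0.4144] yaw 89.1 tilt [0.0097 0.0017] w 84.8 q [-0.72 -0.24  1.44  0.01  1.93 -2.27] F [0.3 0.2 0.1]
shift units [-3.25  0.41 11.81] rows>= 11.8
turn units 0.04
```

```bash
python3 -m inch '[[[-0.4,0.05,1],0],[[-0.4,0.05,1],0],[[-0.4,0.05,1],0],[[-0.4,0.05,1],0],[[-0.4,0.05,1],0],[[-0.4,0.05,1],0],[[-0.4,0.05,1],0],[[-0.4,0.05,1],0],[[0,0,1],0],[[0,0,1],0]]'; python3 w.py .4239 -.1841 .12 88.8
```

```text
time: 7.15
position: [0.4254, -0.1847, 0.1601]
tcp_rot: [0.008, 1.0, -0.001, 0.007]
contact_force: [-0.4, -1.4, -0.4]
gripper_width: 0.0851
t 7.15 p [ 0.4254 -0.1847  0.1601] yaw 89.1 tilt [ 0.0145 -0.0023] w 85.1 q [-0.58 -0.06  1.8   0.01  1.39 -2.14] F [-0.4 -1.4 -0.4]
shift units [0.09 0.03 1.6 ] rows>= 1.6
turn units 0.06
```

```bash
python3 -m inch '[[[0,0,0.8],0],[[0,0,0.8],0],[[0,0,0],0]]'; python3 w.py .4239 -.1841 .031 88.8; python3 - <<'E'
from h import *
a=[]
for n,(x0,y0,x1,y1) in(("side",(150,100,300,250)),("top",(200,100,380,280))):
    f=grab_frame(n); a.append(cv2.resize(f["pixels"][y0:y1,x0:x1,::-1],(390,390),interpolation=cv2.INTER_CUBIC))
cv2.imwrite("pics/a1.png",np.hstack(a))
E
```

```text
time: 7.52
position: [0.4253, -0.1843, 0.1176]
tcp_rot: [0.007, 1.0, -0.0, 0.006]
contact_force: [-0.0, -0.1, 1.2]
gripper_width: 0.0851
t 7.53 p [ 0.4253 -0.1843  0.1176] yaw 89.1 tilt [ 0.0125 -0.0009] w 85.1 q [-0.58 -0.02  1.86  0.01  1.3  -2.14] F [-0.  -0.1  1.2]
shift units [0.1  0.01 3.46] rows>= 3.5
turn units 0.06
```

View pics/a1.png

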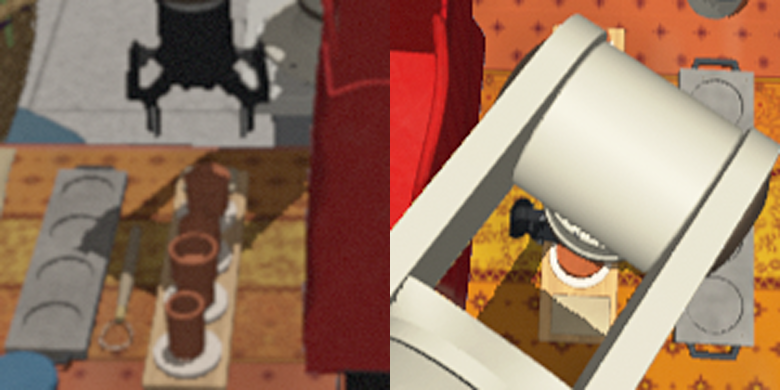

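```bash
python3 -m inch '[[[0.03,0,1],0],[[0.03,0,1],0],[[0.03,0,0.8],0],[[0,0,0.4],0],[[0,0,0.2],0]]'; python3 w.py .4239 -.1841 .031 88.8
```

```text
time: 8.25
position: [0.4284, -0.1871, 0.0379]
tcp_rot: [0.007, 1.0, -0.004, 0.011]
contact_force: [-0.1, -0.0, 0.7]
gripper_width: 0.0853
t 8.25 p [ 0.4284 -0.1871  0.0379] yaw 89.1 tilt [ 0.0226 -0.0076] w 85.3 q [-0.58  0.07  1.95  0.01  1.11 -2.14] F [-0.1 -0.   0.7]
shift units [0.19 0.12 0.27] rows>= 0.3
turn units 0.06
```

```bash
python3 -m inch '[[[0,0,0],0],[[0,0,0],0],[[0,0,0],0],[[0,0,0],0],[[0,0,0],0],[[0,0,0],0]]' 40 40; python3 w.py .4239 -.1841 .031 88.8
```

```text
time: 9.0
position: [0.4293, -0.1876, 0.0399]
tcp_rot: [0.007, 1.0, -0.004, 0.012]
contact_force: [0.3, 0.3, -1.0]
gripper_width: 0.0496
t 9.0 p [ 0.4293 -0.1876  0.0399] yaw 89.2 tilt [ 0.0249 -0.0089] w 49.6 q [-0.58  0.06  1.94  0.01  1.11 -2.14] F [ 0.3  0.3 -1. ]
shift units [0.23 0.14 0.35] rows>= 0.3
turn units 0.06
```

```bash
python3 -m inch '[[[0,0,-0.3],0],[[0,0,-0.8],0],[[0,0,-1],0],[[0,0,-1],0],[[0,-0.3,-0.7],0]]'; python3 w.py .598 -.3283 .13 88.6
```

```text
time: 9.62
position: [0.4261, -0.1936, 0.1385]
tcp_rot: [0.007, 1.0, -0.004, 0.012]
contact_force: [0.2, 0.1, -2.0]
gripper_width: 0.0495
t 9.62 p [ 0.4261 -0.1936  0.1385] yaw 89.2 tilt [ 0.0231 -0.0078] w 49.5 q [-0.6  -0.04  1.83  0.01  1.33 -2.15] F [ 0.2  0.1 -2. ]
shift units [-6.94 -5.29  0.54] rows>= 6.9
turn units 0.1
```

```bash
python3 -m inch '[[[-0.5,-0.5,0],0],[[-0.95,-0.7,0],0],[[-0.95,-0.7,0],0],[[-0.95,-0.7,0],0],[[-0.95,-0.7,0],0],[[-0.95,-0.7,0],0],[[-0.95,-0.7,0],0],[[-0.6,-0.5,0],0]]'; python3 w.py .598 -.3283 .06 88.6
```

```text
time: 10.62
position: [0.6024, -0.3333, 0.1384]
tcp_rot: [0.008, 1.0, -0.003, 0.011]
contact_force: [-0.5, -0.1, -0.6]
gripper_width: 0.0494
t 10.62 p [ 0.6024 -0.3333  0.1384] yaw 89.1 tilt [ 0.0217 -0.0065] w 49.4 q [-0.62  0.41  1.29  0.01  1.41 -2.18] F [-0.5 -0.1 -0.6]
shift units [0.25 0.22 3.13] rows>= 3.1
turn units 0.08
```

```bash
python3 -m inch '[[[0.1,0.1,1],0],[[0.1,0.1,1],0],[[0.05,0,0.7],0],[[0,0,0.2],0],[[0,0,0],0]]'; python3 w.py .598 -.3283 .03 88.6;python3 - <<'E'
from h import *
a=[]
for n,(x0,y0,x1,y1) in(("side",(130,110,280,260)),("top",(270,80,420,230))):
    f=grab_frame(n); a.append(cv2.resize(f["pixels"][y0:y1,x0:x1,::-1],(390,390),interpolation=cv2.INTER_CUBIC))
cv2.imwrite("pics/a2.png",np.hstack(a))
E
```

```text
time: 11.25
position: [0.5999, -0.331, 0.0585]
tcp_rot: [0.008, 1.0, -0.002, 0.01]
contact_force: [-0.2, 0.0, -0.9]
gripper_width: 0.0496
t 11.25 p [ 0.5999 -0.331   0.0585] yaw 89.0 tilt [ 0.019  -0.0045] w 49.6 q [-0.62  0.47  1.39  0.01  1.27 -2.18] F [-0.2  0.  -0.9]
shift units [0.1  0.11 1.14] rows>= 1.1
turn units 0.07
```

View pics/a2.png

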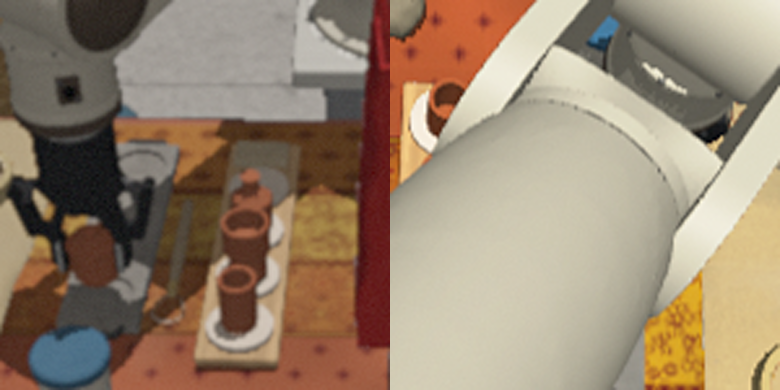

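```bash
python3 - <<'E'
from h import *
f=grab_frame("side"); s=5
im=cv2.resize(f["pixels"],None,fx=s,fy=s,interpolation=cv2.INTER_CUBIC)[...,::-1].copy()
th=np.linspace(0,6.28,80)
def ring(x,y,z,r,c):
    for t in th:
        p=proj(f,(x+r*np.cos(t),y+r*np.sin(t),z)); cv2.circle(im,(int((p[0]+.5)*s),int((p[1]+.5)*s)),1,c,-1)
x,y,z=.5945,-.331,.0446
ring(x,y,z,.020,(0,255,0));ring(x,y,z+.043,.026,(0,255,0));ring(.5929,-.3283,.013,.029,(0,255,255)); ring(.5929,-.3283,.018,.029,(0,255,255))
cv2.imwrite("pics/a3.png",im[160*s:260*s,130*s:230*s])
E
```

```text
(no output)
```

View pics/a3.png

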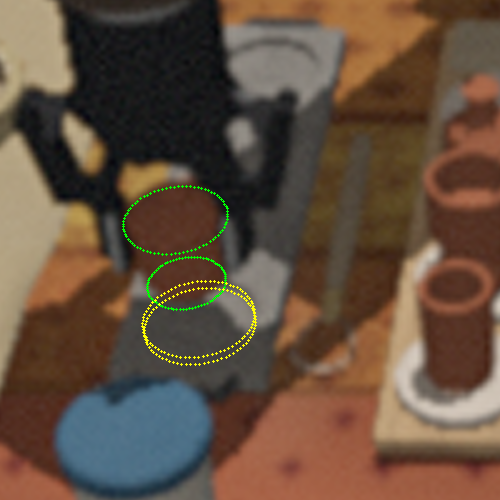

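```bash
python3 -m inch '[[[0.05,0.06,0.4],0],[[0.05,0.06,0.4],0],[[0.02,0.02,0.25],0],[[0,0,0.1],0]]'; python3 w.py .598 -.3283 .0275 88.6
```

```text
time: 11.9
position: [0.5978, -0.3275, 0.0297]
tcp_rot: [0.008, 1.0, -0.003, 0.011]
contact_force: [0.7, -0.3, -0.6]
gripper_width: 0.0497
t 11.9 p [ 0.5978 -0.3275  0.0297] yaw 89.1 tilt [ 0.0213 -0.0062] w 49.7 q [-0.62  0.48  1.42  0.01  1.21 -2.17] F [ 0.7 -0.3 -0.6]
shift units [-0.01 -0.03  0.09] rows>= 0.1
turn units 0.08
```

```bash
python3 -m inch '[[[0,0,0.08],0],[[0,0,0.06],0],[[0,0,0.04],0]]'; python3 w.py .598 -.3283 .0275 88.6
```

```text
time: 12.28
position: [0.5984, -0.3276, 0.0262]
tcp_rot: [0.008, 1.0, -0.003, 0.011]
contact_force: [-4.9, 5.9, 13.9]
gripper_width: 0.0495
t 12.28 p [ 0.5984 -0.3276  0.0262] yaw 89.1 tilt [ 0.0223 -0.0065] w 49.5 q [-0.62  0.49  1.43  0.01  1.21 -2.17] F [-4.9  5.9 13.9]
shift units [ 0.01 -0.03 -0.05] rows>= 0.1
turn units 0.08
```

```bash
python3 -m inch '[[[0,0,0],0],[[0,0,0],0],[[0,0,0],0],[[0,0,0],0]]' 85; python3 w.py; python3 -m inch '[[[0,0,-0.5],0],[[0,0,-1],0],[[0,0,-1],0],[[0,0,-1],0],[[0,0,-0.8],0]]'; python3 w.py .4982 -.187 .13 88.8
```

```text
time: 12.78
position: [0.5987, -0.3279, 0.0268]
tcp_rot: [0.008, 1.0, -0.004, 0.012]
contact_force: [-0.5, -0.2, 0.4]
gripper_width: 0.0849
t 12.78 p [ 0.5987 -0.3279  0.0268] yaw 89.1 tilt [ 0.0233 -0.0073] w 84.9 q [-0.62  0.49  1.42  0.01  1.21 -2.17] F [-0.5 -0.2  0.4]
time: 13.4
position: [0.5957, -0.3269, 0.1396]
tcp_rot: [0.008, 1.0, -0.003, 0.011]
contact_force: [-0.2, -0.9, -0.1]
gripper_width: 0.0849
t 13.4 p [ 0.5957 -0.3269  0.1396] yaw 89.1 tilt [ 0.0226 -0.0068] w 84.9 q [-0.62  0.39  1.32  0.01  1.41 -2.17] F [-0.2 -0.9 -0.1]
shift units [4.   5.53 0.26] rows>= 5.5
turn units 0.04
```

```bash
python3 -m inch '[[[0.65,0.9,0],0],[[0.68,0.95,0],0],[[0.68,0.95,0],0],[[0.68,0.95,0],0],[[0.65,0.9,0],0],[[0.5,0.7,0],0]]'; python3 w.py .499 -.187 .037 88.8;python3 - <<'E'
from h import *
a=[]
for n,(x0,y0,x1,y1) in(("side",(130,130,250,250)),("top",(250,90,400,240))):
    f=grab_frame(n); a.append(cv2.resize(f["pixels"][y0:y1,x0:x1,::-1],(390,390),interpolation=cv2.INTER_CUBIC))
cv2.imwrite("pics/a4.png",np.hstack(a))
E
```

```text
time: 14.15
position: [0.5005, -0.1894, 0.1436]
tcp_rot: [0.009, 1.0, -0.006, 0.015]
contact_force: [0.4, -0.1, -0.0]
gripper_width: 0.0852
t 14.15 p [ 0.5005 -0.1894  0.1436] yaw 89.0 tilt [ 0.0302 -0.0117] w 85.2 q [-0.51  0.09  1.68  0.    1.33 -2.06] F [ 0.4 -0.1 -0. ]
shift units [0.19 0.14 4.26] rows>= 4.3
turn units 0.03
```

View pics/a4.png

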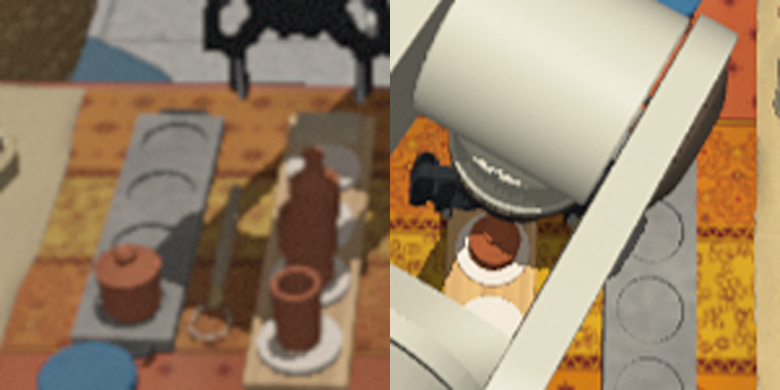

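```bash
python3 -m inch '[[[0.07,0.05,1],0],[[0.07,0.05,1],0],[[0.06,0.05,0.9],0],[[0.05,0.05,0.5],0],[[0,0,0.15],0]]'; python3 w.py .499 -.187 .037 88.8
```

```text
time: 14.88
position: [0.4994, -0.1871, 0.0566]
tcp_rot: [0.008, 1.0, -0.007, 0.018]
contact_force: [-0.0, 0.2, 1.0]
gripper_width: 0.0849
t 14.88 p [ 0.4994 -0.1871  0.0566] yaw 89.0 tilt [ 0.0358 -0.0151] w 84.9 q [-0.51  0.17  1.79  0.    1.15 -2.06] F [-0.   0.2  1. ]
shift units [0.05 0.01 0.78] rows>= 0.8
turn units 0.04
```

```bash
python3 -m inch '[[[0.04,0.01,0.5],0],[[0.02,0.01,0.25],0],[[0,0,0.05],0]]'; python3 w.py .499 -.187 .037 88.8; python3 -m inch '[[[0,0,0],0],[[0,0,0],0],[[0,0,0],0],[[0,0,0],0],[[0,0,0],0]]' 35 40; python3 w.py
```

```text
time: 15.25
position: [0.4994, -0.1874, 0.0365]
tcp_rot: [0.009, 1.0, -0.008, 0.019]
contact_force: [0.5, 0.3, 0.2]
gripper_width: 0.0852
t 15.25 p [ 0.4994 -0.1874  0.0365] yaw 89.0 tilt [ 0.0373 -0.0159] w 85.2 q [-0.51  0.19  1.81  0.    1.1  -2.06] F [0.5 0.3 0.2]
shift units [ 0.01  0.02 -0.02] rows>= 0.0
turn units 0.03
time: 15.88
position: [0.4998, -0.1876, 0.0375]
tcp_rot: [0.008, 1.0, -0.008, 0.019]
contact_force: [0.2, 0.5, -1.2]
gripper_width: 0.0429
t 15.88 p [ 0.4998 -0.1876  0.0375] yaw 89.0 tilt [ 0.0385 -0.0165] w 42.9 q [-0.51  0.19  1.81  0.    1.1  -2.06] F [ 0.2  0.5 -1.2]
```

```bash
python3 -m inch '[[[0,0,-0.3],0],[[0,0,-0.8],0],[[0,0,-1],0],[[-0.1,-0.5,-1],0],[[-0.15,-0.9,0],0],[[-0.15,-0.95,0],0],[[-0.15,-0.95,0],0],[[-0.15,-0.95,0],0],[[-0.15,-0.8,0],0],[[-0.1,-0.4,0],0]]'; python3 w.py .5225 -.3266 .055 88.6
```

```text
time: 17.12
position: [0.5181, -0.3312, 0.1187]
tcp_rot: [0.009, 1.0, -0.007, 0.018]
contact_force: [-0.7, 0.7, -1.4]
gripper_width: 0.043
t 17.12 p [ 0.5181 -0.3312  0.1187] yaw 89.0 tilt [ 0.0354 -0.0144] w 43.0 q [-0.7   0.27  1.53  0.01  1.31 -2.26] F [-0.7  0.7 -1.4]
shift units [-0.08  0.22  2.55] rows>= 2.5
turn units 0.06
```

```bash
python3 -m inch '[[[-0.03,0.08,0.7],0],[[-0.03,0.08,0.9],0],[[-0.03,0.05,0.6],0],[[0,0,0.25],0]]'; python3 w.py .5225 -.3266 .026 88.6
```

```text
time: 17.62
position: [0.5226, -0.3252, 0.0527]
tcp_rot: [0.009, 1.0, -0.006, 0.017]
contact_force: [-0.8, -0.2, -0.6]
gripper_width: 0.0432
t 17.62 p [ 0.5226 -0.3252  0.0527] yaw 89.0 tilt [ 0.0342 -0.0127] w 43.2 q [-0.69  0.33  1.59  0.01  1.19 -2.25] F [-0.8 -0.2 -0.6]
shift units [ 0.04 -0.04  1.07] rows>= 1.1
turn units 0.07
```

```bash
python3 -m inch '[[[0.02,-0.03,0.45],0],[[0.02,-0.03,0.4],0],[[0,0,0.15],0],[[0,0,0.06],0],[[0,0,0.04],0]]'; python3 w.py .5225 -.3266 .0245 88.6
```

```text
time: 18.25
position: [0.5228, -0.3271, 0.0243]
tcp_rot: [0.008, 1.0, -0.007, 0.018]
contact_force: [-5.4, 3.5, 13.0]
gripper_width: 0.0425
t 18.25 p [ 0.5228 -0.3271  0.0243] yaw 89.0 tilt [ 0.035  -0.0134] w 42.5 q [-0.69  0.36  1.61  0.01  1.13 -2.25] F [-5.4  3.5 13. ]
shift units [ 0.01  0.02 -0.01] rows>= 0.0
turn units 0.07
```

Seated (13 N); release and retreat.

```bash
python3 -m inch '[[[0,0,0],0],[[0,0,0],0],[[0,0,0],0],[[0,0,0],0],[[0,0,-0.5],0],[[0,0,-1],0],[[0,0,-1],0],[[0,0,-1],0],[[0,0,-1],0]]' 85; python3 w.py .57 -.1875 .13 88.8
```

```text
time: 19.38
position: [0.5185, -0.3254, 0.143]
tcp_rot: [0.008, 1.0, -0.007, 0.018]
contact_force: [-0.9, 0.5, -0.3]
gripper_width: 0.0849
t 19.38 p [ 0.5185 -0.3254  0.143 ] yaw 89.0 tilt [ 0.0353 -0.0137] w 84.9 q [-0.69  0.25  1.5   0.01  1.36 -2.25] F [-0.9  0.5 -0.3]
shift units [-1.95  5.55  0.51] rows>= 5.6
turn units 0.04
```

```bash
python3 -m inch '[[[-0.35,0.9,0],0],[[-0.35,0.95,0],0],[[-0.35,0.95,0],0],[[-0.35,0.95,0],0],[[-0.3,0.9,0],0],[[-0.2,0.65,0],0]]'; python3 w.py .57 -.1875 .055 88.8;python3 - <<'E'
from h import *
a=[]
for n,(x0,y0,x1,y1) in(("side",(130,130,250,250)),("top",(250,90,400,240))):
    f=grab_frame(n); a.append(cv2.resize(f["pixels"][y0:y1,x0:x1,::-1],(390,390),interpolation=cv2.INTER_CUBIC))
cv2.imwrite("pics/a5.png",np.hstack(a))
E
```

```text
time: 20.12
position: [0.5703, -0.1916, 0.1515]
tcp_rot: [0.009, 1.0, -0.009, 0.022]
contact_force: [0.1, 0.5, -0.0]
gripper_width: 0.0853
t 20.12 p [ 0.5703 -0.1916  0.1515] yaw 88.9 tilt [ 0.0429 -0.0191] w 85.3 q [-0.45  0.21  1.53  0.    1.35 -2.01] F [ 0.1  0.5 -0. ]
shift units [0.18 0.24 3.85] rows>= 3.9
turn units 0.02
```

View pics/a5.png

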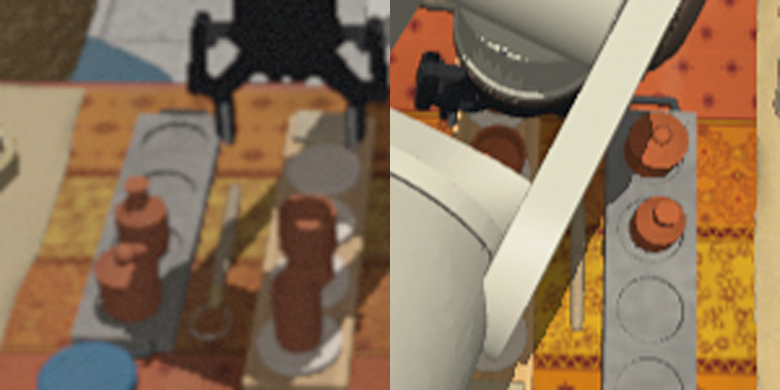

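```bash
python3 -m inch '[[[0.06,0.08,1],0],[[0.06,0.08,1],0],[[0.06,0.08,0.9],0],[[0.03,0.05,0.6],0],[[0,0,0.3],0]]'; python3 w.py .57 -.1875 .055 88.8
```

```text
time: 20.85
position: [0.5696, -0.1885, 0.0556]
tcp_rot: [0.009, 1.0, -0.01, 0.023]
contact_force: [-0.9, 0.7, 0.4]
gripper_width: 0.0854
t 20.85 p [ 0.5696 -0.1885  0.0556] yaw 88.9 tilt [ 0.0455 -0.0213] w 85.4 q [-0.45  0.29  1.64  0.    1.16 -2.  ] F [-0.9  0.7  0.4]
shift units [-0.01  0.04  0.03] rows>= 0.0
turn units 0.02
```

```bash
python3 -m inch '[[[0,0,0],0],[[0,0,0],0],[[0,0,0],0],[[0,0,0],0],[[0,0,0],0]]' 40 40; python3 w.py; python3 -m inch '[[[0,0,-0.3],0],[[0,0,-0.8],0],[[0,0,-1],0],[[0,0,-1],0],[[0,0,-1],0]]'; python3 w.py .451 -.3248 .15 88.6
```

```text
time: 21.48
position: [0.5705, -0.1892, 0.0577]
tcp_rot: [0.01, 1.0, -0.011, 0.024]
contact_force: [0.1, 0.8, -1.0]
gripper_width: 0.0466
t 21.48 p [ 0.5705 -0.1892  0.0577] yaw 88.9 tilt [ 0.0478 -0.0224] w 46.6 q [-0.45  0.29  1.64  0.    1.16 -2.  ] F [ 0.1  0.8 -1. ]
time: 22.1
position: [0.5646, -0.1864, 0.1631]
tcp_rot: [0.009, 1.0, -0.01, 0.023]
contact_force: [0.6, -0.3, -1.9]
gripper_width: 0.0465
t 22.1 p [ 0.5646 -0.1864  0.1631] yaw 88.9 tilt [ 0.0451 -0.0212] w 46.5 q [-0.45  0.19  1.53  0.    1.37 -2.  ] F [ 0.6 -0.3 -1.9]
shift units [ 4.46 -5.61  0.44] rows>= 5.6
turn units 0.05
```

```bash
python3 -m inch '[[[0.5,-0.65,0],0],[[0.75,-0.95,0],0],[[0.75,-0.95,0],0],[[0.75,-0.95,0],0],[[0.75,-0.95,0],0],[[0.6,-0.7,0],0],[[0.3,-0.35,0],0]]'; python3 w.py .4506 -.325 .075 88.6
```

```text
time: 22.98
position: [0.4441, -0.3281, 0.1588]
tcp_rot: [0.009, 1.0, -0.01, 0.022]
contact_force: [-0.0, 0.5, -0.7]
gripper_width: 0.0466
t 22.98 p [ 0.4441 -0.3281  0.1588] yaw 88.9 tilt [ 0.0435 -0.0205] w 46.6 q [-0.79  0.11  1.63  0.02  1.35 -2.34] F [-0.   0.5 -0.7]
shift units [-0.11  0.2   3.36] rows>= 3.4
turn units 0.05
```

```bash
python3 -m inch '[[[-0.04,0.06,0.8],0],[[-0.03,0.06,1],0],[[-0.02,0.06,0.9],0],[[0,0,0.5],0],[[0,0,0.2],0]]'; python3 w.py .4506 -.325 .046 88.6
```

```text
time: 23.6
position: [0.4484, -0.3263, 0.0705]
tcp_rot: [0.01, 1.0, -0.01, 0.022]
contact_force: [0.2, -0.0, -0.7]
gripper_width: 0.0469
t 23.6 p [ 0.4484 -0.3263  0.0705] yaw 88.8 tilt [ 0.0429 -0.0201] w 46.9 q [-0.78  0.19  1.73  0.02  1.18 -2.33] F [ 0.2 -0.  -0.7]
shift units [-0.05  0.07  0.98] rows>= 1.0
turn units 0.03
```

```bash
python3 -m inch '[[[-0.03,0.03,0.45],0],[[-0.02,0.03,0.35],0],[[0,0,0.12],0],[[0,0,0.06],0],[[0,0,0.04],0]]'; python3 w.py .4506 -.325 .0447 88.6
```

```text
time: 24.22
position: [0.4514, -0.3258, 0.0447]
tcp_rot: [0.01, 1.0, -0.01, 0.022]
contact_force: [0.9, 0.6, -1.1]
gripper_width: 0.0465
t 24.23 p [ 0.4514 -0.3258  0.0447] yaw 88.8 tilt [ 0.0443 -0.0214] w 46.5 q [-0.77  0.22  1.75  0.02  1.12 -2.33] F [ 0.9  0.6 -1.1]
shift units [ 0.03  0.03 -0.  ] rows>= 0.0
turn units 0.03
```

```bash
python3 -m inch '[[[0.02,0,0.05],0],[[0,0,0.05],0]]'; python3 w.py .4506 -.325 .0447
```

```text
time: 24.48
position: [0.4514, -0.3261, 0.0437]
tcp_rot: [0.01, 1.0, -0.011, 0.023]
contact_force: [-9.5, 8.8, 27.6]
gripper_width: 0.047
t 24.48 p [ 0.4514 -0.3261  0.0437] yaw 88.8 tilt [ 0.0455 -0.0222] w 47.0 q [-0.77  0.22  1.76  0.02  1.12 -2.33] F [-9.5  8.8 27.6]
shift units [ 0.03  0.04 -0.04] rows>= 0.0
```

```bash
python3 -m inch '[[[0,0,-0.03],0]]'; python3 -m inch '[[[0,0,0],0],[[0,0,0],0],[[0,0,0],0],[[0,0,0],0],[[0,0,-0.5],0],[[0,0,-1],0],[[0,0,-1],0],[[0,0,-1],0],[[0,0,-0.7],0]]' 85; python3 w.py .643 -.189 .13 88.8
```

```text
time: 24.6
position: [0.4515, -0.3262, 0.0449]
tcp_rot: [0.01, 1.0, -0.011, 0.023]
contact_force: [-0.4, 0.2, -1.1]
gripper_width: 0.0465
time: 25.72
position: [0.4462, -0.3235, 0.1554]
tcp_rot: [0.01, 1.0, -0.011, 0.023]
contact_force: [0.8, 0.4, 0.3]
gripper_width: 0.0847
t 25.73 p [ 0.4462 -0.3235  0.1554] yaw 88.8 tilt [ 0.0459 -0.0226] w 84.7 q [-0.78  0.11  1.64  0.02  1.34 -2.33] F [0.8 0.4 0.3]
shift units [-7.71  5.57  1.25] rows>= 7.7
turn units -0.0
```

```bash
python3 -m inch '[[[-0.95,0.7,0],0],[[-0.98,0.72,0.1],0],[[-0.98,0.72,0.1],0],[[-0.98,0.72,0.1],0],[[-0.98,0.72,0.1],0],[[-0.98,0.72,0.1],0],[[-0.9,0.68,0],0],[[-0.5,0.4,0],0]]'; python3 w.py .643 -.189 .041 88.8;python3 - <<'E'
from h import *
a=[]
for n,(x0,y0,x1,y1) in(("side",(130,130,250,250)),("top",(250,90,400,240))):
    f=grab_frame(n); a.append(cv2.resize(f["pixels"][y0:y1,x0:x1,::-1],(390,390),interpolation=cv2.INTER_CUBIC))
cv2.imwrite("pics/a6.png",np.hstack(a))
E
```

```text
time: 26.72
position: [0.6364, -0.1905, 0.1586]
tcp_rot: [0.011, 0.999, -0.014, 0.027]
contact_force: [-0.2, -0.6, 0.5]
gripper_width: 0.085
t 26.73 p [ 0.6364 -0.1905  0.1586] yaw 88.7 tilt [ 0.0532 -0.0286] w 85.0 q [-0.4   0.33  1.37 -0.01  1.39 -1.95] F [-0.2 -0.6  0.5]
shift units [-0.01  0.19  4.71] rows>= 4.7
turn units -0.02
```

View pics/a6.png

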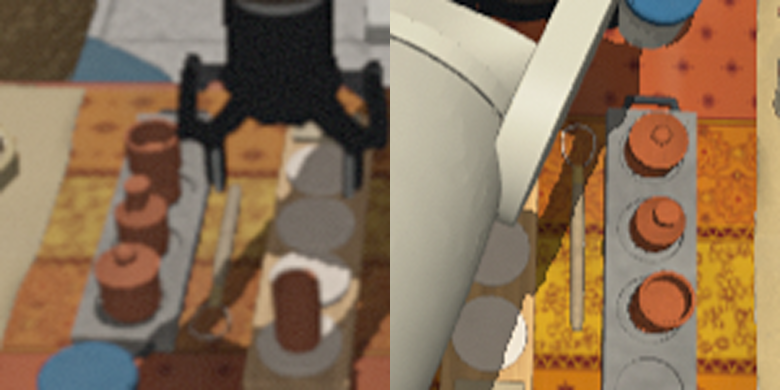

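```bash
python3 -m inch '[[[0,0.07,1],0],[[0.02,0.07,1],0],[[0.02,0.07,1],0],[[0.02,0.05,0.8],0],[[0,0,0.5],0],[[0,0,0.2],0]]'; python3 w.py .643 -.189 .039 88.8
```

```text
time: 27.58
position: [0.6382, -0.1913, 0.0456]
tcp_rot: [0.012, 0.999, -0.015, 0.028]
contact_force: [-0.5, -0.1, -0.4]
gripper_width: 0.0855
t 27.57 p [ 0.6382 -0.1913  0.0456] yaw 88.5 tilt [ 0.0548 -0.0309] w 85.5 q [-0.4   0.42  1.49 -0.01  1.17 -1.95] F [-0.5 -0.1 -0.4]
shift units [-0.17  0.1   0.27] rows>= 0.3
turn units -0.05
```

```bash
python3 -m inch '[[[-0.12,0.08,0.15],0],[[-0.05,0.03,0.12],0]]';  python3 w.py .643 -.189 .039 88.8; python3 -m inch '[[[0,0,0],0],[[0,0,0],0],[[0,0,0],0],[[0,0,0],0],[[0,0,0],0]]' 30 40; python3 w.py
```

```text
time: 27.82
position: [0.6434, -0.1893, 0.0398]
tcp_rot: [0.013, 0.999, -0.015, 0.028]
contact_force: [-0.5, -0.0, -0.6]
gripper_width: 0.0852
t 27.82 p [ 0.6434 -0.1893  0.0398] yaw 88.5 tilt [ 0.0561 -0.0315] w 85.2 q [-0.4   0.43  1.48 -0.01  1.17 -1.94] F [-0.5 -0.  -0.6]
shift units [0.02 0.01 0.03] rows>= 0.0
turn units -0.05
time: 28.45
position: [0.644, -0.1891, 0.0409]
tcp_rot: [0.012, 0.999, -0.016, 0.029]
contact_force: [-0.4, 0.3, -1.5]
gripper_width: 0.0359
t 28.45 p [ 0.644  -0.1891  0.0409] yaw 88.5 tilt [ 0.0573 -0.0317] w 35.9 q [-0.4   0.43  1.48 -0.01  1.17 -1.94] F [-0.4  0.3 -1.5]
```

```bash
python3 -m inch '[[[0,0,-0.3],0],[[0,0,-0.8],0],[[0,0,-1],0],[[0,0,-1],0],[[0.4,-0.2,-1],0],[[0.8,-0.4,-0.3],0],[[0.98,-0.5,0],0],[[0.98,-0.5,0],0],[[0.98,-0.5,0],0],[[0.98,-0.5,0],0]]'; python3 w.py .3793 -.3239 .15 88.6
```

```text
time: 29.7
position: [0.506, -0.2485, 0.1623]
tcp_rot: [0.011, 0.999, -0.018, 0.034]
contact_force: [1.0, -0.2, -1.0]
gripper_width: 0.0358
t 29.7 p [ 0.506  -0.2485  0.1623] yaw 88.6 tilt [ 0.0672 -0.0371] w 35.8 q [-0.6   0.11  1.63  0.01  1.33 -2.15] F [ 1.  -0.2 -1. ]
shift units [ 5.03 -3.11  0.26] rows>= 5.0
turn units 0.01
```

```bash
python3 -m inch '[[[0.95,-0.6,0],0],[[0.95,-0.6,0],0],[[0.95,-0.6,0],0],[[0.85,-0.55,0],0],[[0.6,-0.35,0],0],[[0.3,-0.15,0],0]]'; python3 w.py .3793 -.3239 .055 88.6
```

```text
time: 30.45
position: [0.3852, -0.32, 0.1664]
tcp_rot: [0.012, 0.999, -0.022, 0.037]
contact_force: [-0.2, 0.1, -1.1]
gripper_width: 0.0362
t 30.45 p [ 0.3852 -0.32    0.1664] yaw 88.6 tilt [ 0.0744 -0.0445] w 36.2 q [-0.87 -0.03  1.76  0.03  1.33 -2.42] F [-0.2  0.1 -1.1]
shift units [0.57 0.03 4.43] rows>= 4.4
turn units -0.0
```

```bash
python3 -m inch '[[[0.12,0,0.8],0],[[0.13,0,1],0],[[0.13,0,1],0],[[0.1,0,0.8],0],[[0.05,0,0.4],0],[[0,0,0.2],0]]'; python3 w.py .3798 -.3245 .0279 88.6
```

```text
time: 31.2
position: [0.3817, -0.3255, 0.0637]
tcp_rot: [0.011, 0.999, -0.025, 0.04]
contact_force: [-0.5, -0.0, -1.2]
gripper_width: 0.0356
t 31.2 p [ 0.3817 -0.3255  0.0637] yaw 88.6 tilt [ 0.0798 -0.0501] w 35.6 q [-0.88  0.06  1.89  0.03  1.1  -2.44] F [-0.5 -0.  -1.2]
shift units [0.19 0.11 1.42] rows>= 1.4
turn units -0.0
```

```bash
python3 -m inch '[[[0.06,0.04,0.45],0],[[0.06,0.04,0.4],0],[[0.04,0.02,0.25],0],[[0,0,0.12],0]]'; python3 w.py .3798 -.3245 .0279 88.6
```

```text
time: 31.7
position: [0.3807, -0.3247, 0.032]
tcp_rot: [0.011, 0.999, -0.025, 0.041]
contact_force: [-0.0, -0.3, -0.8]
gripper_width: 0.0355
t 31.7 p [ 0.3807 -0.3247  0.032 ] yaw 88.6 tilt [ 0.0809 -0.0513] w 35.5 q [-0.88  0.1   1.93  0.03  1.02 -2.44] F [-0.  -0.3 -0.8]
shift units [0.05 0.01 0.16] rows>= 0.2
turn units 0.0
```

```bash
python3 -m inch '[[[0.04,0,0.08],0],[[0.02,0,0.06],0]]'; python3 w.py .3798 -.3245 .0279; python3 - <<'E'
from h import *
f=grab_frame("side");cv2.imwrite("pics/a7.png",cv2.resize(f["pixels"][130:230,140:260,::-1],None,fx=5,fy=5,interpolation=cv2.INTER_CUBIC))
E
```

```text
time: 31.95
position: [0.3795, -0.325, 0.0283]
tcp_rot: [0.011, 0.999, -0.025, 0.041]
contact_force: [-0.1, 0.8, 0.5]
gripper_width: 0.036
t 31.95 p [ 0.3795 -0.325   0.0283] yaw 88.6 tilt [ 0.0811 -0.0515] w 36.0 q [-0.88  0.1   1.93  0.04  1.02 -2.45] F [-0.1  0.8  0.5]
shift units [-0.01  0.02  0.02] rows>= 0.0
```

View pics/a7.png

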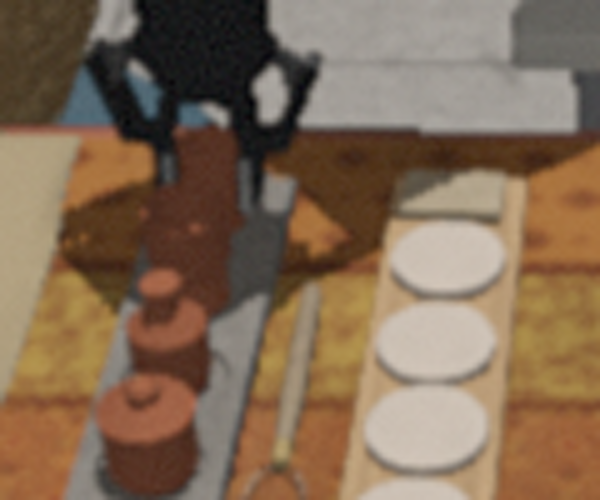

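```bash
python3 -m inch '[[[0,0,0.04],0]]'; python3 -m inch '[[[0,0,0],0],[[0,0,0],0],[[0,0,0],0],[[0,0,0],0]]' 85; python3 w.py
```

```text
time: 32.12
position: [0.3799, -0.3252, 0.0281]
tcp_rot: [0.011, 0.999, -0.025, 0.041]
contact_force: [-5.5, 9.0, 23.4]
gripper_width: 0.0359
time: 32.62
position: [0.3801, -0.3255, 0.0285]
tcp_rot: [0.011, 0.999, -0.026, 0.042]
contact_force: [-0.3, -0.1, -0.6]
gripper_width: 0.085
t 32.62 p [ 0.3801 -0.3255  0.0285] yaw 88.6 tilt [ 0.0824 -0.0526] w 85.0 q [-0.88  0.1   1.93  0.04  1.01 -2.45] F [-0.3 -0.1 -0.6]
```

```bash
python3 -m inch '[[[-0.03,-0.04,-0.5],0],[[-0.06,-0.05,-0.9],0],[[-0.06,-0.05,-1],0],[[0,0,-1],0],[[0,0,-1],0],[[0,0,-1],0],[[0.3,0,-1],0],[[0.5,0.5,-1],0],[[0.5,0.8,-0.5],0],[[0.3,0.8,0],0]]'; python3 w.py; python3 - <<'E'
from h import *
import pickle
F={n:grab_frame(n) for n in("side","top")};pickle.dump(F,open("F1.pkl","wb"))
bx=dict(side=(140,140,260,260),top=(260,90,400,270))
th=np.linspace(0,6.28,60)
R=[(.5929,-.3283,.062,.0,.045,.026),(.5209,-.3266,.07,.008,.07,.008),(.4489,-.3248,.066,.024,.066,.024),(.377,-.3231,.058,.019,.058,.019)]
for n,f in F.items():
    s=5 if n=="side" else 3.3; x0,y0,x1,y1=bx[n]
    im=cv2.resize(f["pixels"][y0:y1,x0:x1,::-1],None,fx=s,fy=s,interpolation=cv2.INTER_CUBIC)
    for x,y,_,_,h,r in R:
        for z,rr,c in((.018,.029,(0,255,255)),(.013+h,r,(0,255,0))):
            for t in th:
                p=proj(f,(x+rr*np.cos(t),y+rr*np.sin(t),z)); cv2.circle(im,(int((p[0]+.5-x0)*s),int((p[1]+.5-y0)*s)),1,c,-1)
    cv2.imwrite(f"pics/e_{n}.png",im)
E
```

```text
time: 33.88
position: [0.327, -0.2643, 0.234]
tcp_rot: [0.012, 0.999, -0.028, 0.043]
contact_force: [0.2, 0.3, -0.2]
gripper_width: 0.085
t 33.88 p [ 0.327  -0.2643  0.234 ] yaw 88.5 tilt [ 0.0853 -0.0569] w 85.0 q [-0.89 -0.25  1.82  0.03  1.48 -2.44] F [ 0.2  0.3 -0.2]
```

View pics/e_side.png

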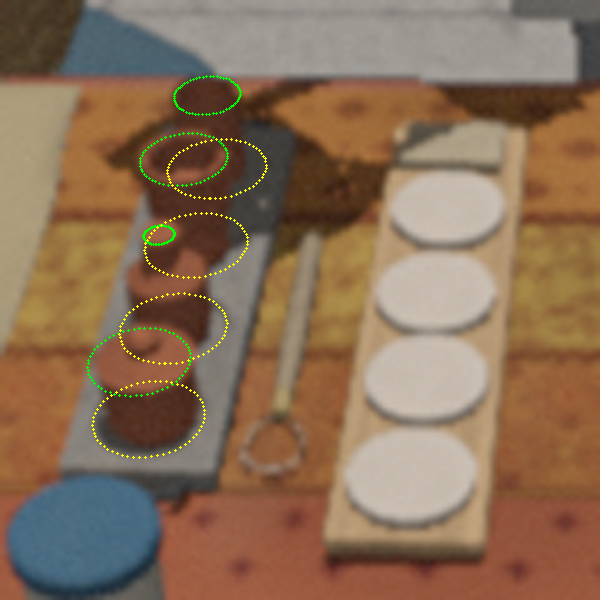

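View pics/e_top.png

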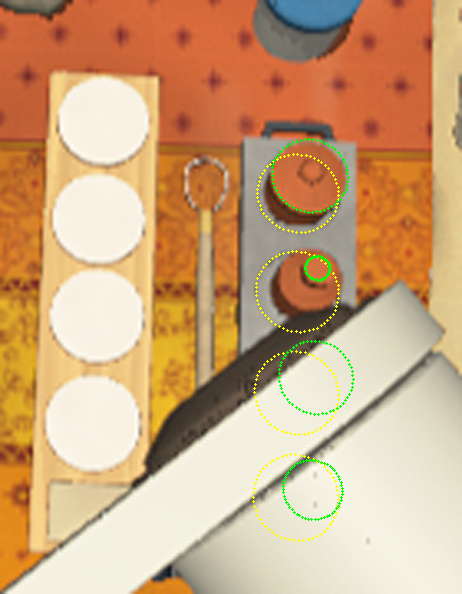

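```bash
python3 -m inch '[[[0,0,-1],0],[[0,0,-1],0],[[0,0,-1],0],[[0,0.3,-1],0],[[-0.3,0.8,-1],0],[[-0.5,1,-1],0],[[-0.5,1,-1],0],[[0,1,0],0],[[0,1,0],0],[[0,0,0],0]]'; python3 w.py; python3 - <<'E'
from h import *
import pickle
f=grab_frame("top")
th=np.linspace(0,6.28,60)
R=[(.5929,-.3283,.045,.026),(.5209,-.3266,.07,.008),(.4489,-.3248,.066,.024),(.377,-.3231,.058,.019)]
s=4; x0,y0,x1,y1=260,110,390,260
im=cv2.resize(f["pixels"][y0:y1,x0:x1,::-1],None,fx=s,fy=s,interpolation=cv2.INTER_CUBIC)
for x,y,h,r in R:
    for z,rr,c in((.018,.029,(0,255,255)),(.013+h,r,(0,255,0))):
        for t in th:
            p=proj(f,(x+rr*np.cos(t),y+rr*np.sin(t),z)); cv2.circle(im,(int((p[0]+.5-x0)*s),int((p[1]+.5-y0)*s)),0,c,-1)
cv2.imwrite("pics/e2.png",im)
for t in("jar","bottle","egg_cup","beaker"):
    for r in look_for(f,t)[:4]: print(t,round(r["score"],2),np.round(r["point"],3))
E
```

```text
time: 35.22
position: [0.3477, -0.1244, 0.4144]
tcp_rot: [0.012, 0.999, -0.029, 0.045]
contact_force: [-0.4, -0.2, -0.2]
gripper_width: 0.0847
t 35.23 p [ 0.3477 -0.1244  0.4144] yaw 88.5 tilt [ 0.0885 -0.0593] w 84.7 q [-0.55 -0.35  1.53 -0.    1.85 -2.1 ] F [-0.4 -0.2 -0.2]
jar 0.91 [ 0.583 -0.32   0.062]
jar 0.63 [0.301 0.135 0.049]
bottle 0.83 [ 0.516 -0.318  0.063]
egg_cup 0.45 [ 0.583 -0.319  0.06 ]
beaker 0.31 [ 0.639 -0.186  0.03 ]
```

View pics/e2.png

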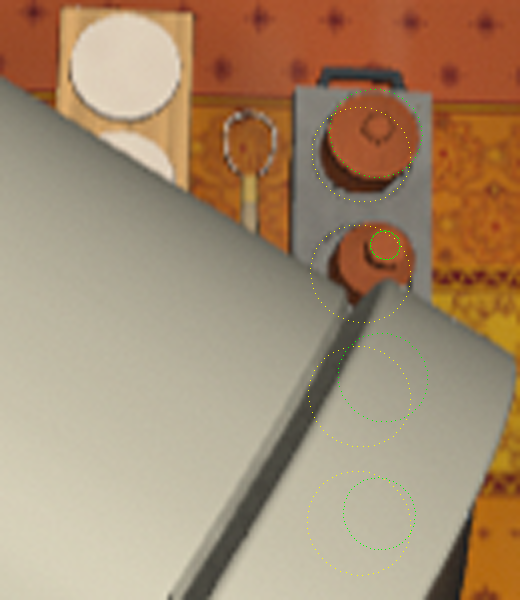

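```bash
python3 -m inch '[[[0.3,1,-0.2],0],[[0.3,1,-0.2],0],[[0.2,1,0],0],[[0.1,1,0],0],[[0.1,1,0],0],[[0,1,0],0],[[0.2,1,0],0],[[0.3,1,0],0],[[0.3,1,0],0],[[0,0,0],0]]'; python3 w.py; python3 - <<'E'
from h import *
th=np.linspace(0,6.28,60)
R=[(.5929,-.3283,.045,.026),(.5209,-.3266,.07,.008),(.4489,-.3248,.066,.024),(.377,-.3231,.058,.019)]
f=grab_frame("top")
s=4; x0,y0,x1,y1=260,110,390,260
im=cv2.resize(f["pixels"][y0:y1,x0:x1,::-1],None,fx=s,fy=s,interpolation=cv2.INTER_CUBIC)
for x,y,h,r in R:
    for z,rr,c in((.018,.029,(0,255,255)),(.013+h,r,(0,255,0))):
        for t in th:
            p=proj(f,(x+rr*np.cos(t),y+rr*np.sin(t),z)); cv2.circle(im,(int((p[0]+.5-x0)*s),int((p[1]+.5-y0)*s)),0,c,-1)
cv2.imwrite("pics/e3.png",im)
E
```

```text
time: 36.72
position: [0.3098, 0.1018, 0.4056]
tcp_rot: [0.019, 0.999, -0.029, 0.042]
contact_force: [0.0, -0.1, 1.0]
gripper_width: 0.085
t 36.73 p [0.3098 0.1018 0.4056] yaw 87.7 tilt [ 0.082  -0.0593] w 85.0 q [ 0.15 -0.41  1.58 -0.07  1.89 -1.41] F [ 0.  -0.1  1. ]
```

View pics/e3.png

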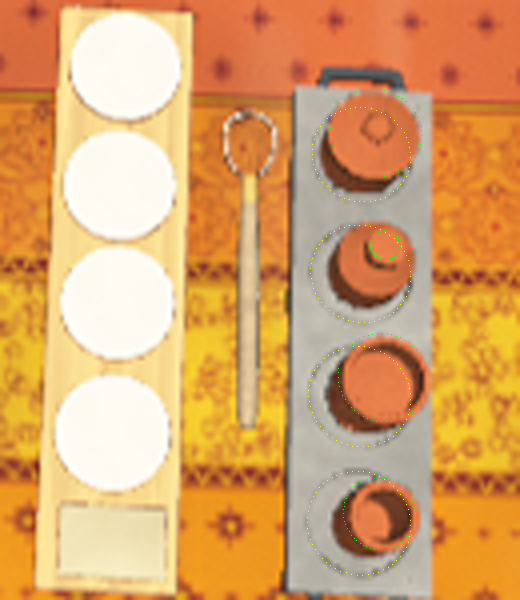

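```bash
python3 -c "
from cell import env
print(env.close_job())"
```

```text
the job is handed in; nothing more can be done
None
```

I moved all four terracotta pieces onto the firing board in reverse order and handed the job in at about 37 s of the 83 s allowed. From farthest recess to nearest they stand jar, bottle, egg cup, beaker.

**Last checks:**
- In the last top view every rim I could compare lay within about 3 mm of where it should be with the piece centred in its recess.
- The last side view, taken just before that, agreed. All four stood upright in their recesses.
- At hand-in the gripper was open and clear of everything, with contact forces near zero.
- The turquoise look-alikes and the loose tile were left alone.

**What was not clean:**
- **Gripper tilt:** it crept up to about 0.10 rad over the run, and no move could correct it. It differed by only about 0.03 rad between gripping and setting down each piece.
- **Networks:** in one of the last pictures, with the arm still covering half the board, they gave false low-score hits for the egg cup and the beaker. I relied on the outline overlay instead.
- **Seating force:** pieces were pressed in with about 13 to 28 N of measured force before release.

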